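Free the stuck ball of a falling-ball viscometer

ROBOT

A 7-joint arm with a two-finger parallel gripper is mounted at the origin on a cart in front of the work surface, level with it; the furniture and walls round the work are solid. World frame = base frame: x ahead of the robot, y to its left, z up, the work surface at z = 0. Lengths are in m, angles in rad, forces in N, time in s.
With the tool pointing down it reaches from about 0.425 to 0.8 m from the base axis. Payload 8.3 kg.
Tool frame: the origin (TCP) lies midway between the tips of the shut fingers; the grasp point (between the pads) lies 19 mm behind it; z points along the fingers, y is the line along which they close (so a half turn about z gives the same grasp; the last joint's range is limited). The gripper opens to 85 mm and grips with 20 to 120 N. Pads are 22 mm wide; open, the fingers measure 114 mm over their backs; the gripper's body (76 mm by 85 mm) begins 54 mm behind the grasp point. The pads swing forward as they close: fully open they stand 13 mm farther back than shut.
Start: joints at [-1.189, 0.383, 0.016, 1.37, -0.006, 1.388, -0.046], TCP at [0.269, 0.564, 0.231] pointing down, gripper open.
Joint ranges: [-2.95, 2.95], [-0.25, 2.06], [-1.52, 1.56], [0.18, 2.33], [-1.44, 4.58], [0.02, 2.06], [-3.01, 3.01]. Speed limits (rad/s): [2.39, 2.39, 3.01, 3.01, 3.14, 3.14, 3.14].

INTERFACE

Orientations are given as [roll, pitch, yaw] about the fixed x, y, z axes, in that order (R = Rz(yaw) Ry(pitch) Rx(roll)).
In Python, from plant import arm gives the robot as it stands.
- The arm moves only by the tool run_rows, called after ">>>" as name(argument=value, ...) on one line, values as JSON. Schema: {"type":"object","properties":{"moves":{"type":"string"},"aperture":{"type":"number"},"force":{"type":"number"},"only":{"type":"string"},"quiet":{"type":"boolean"},"lines":{"type":"string"}},"required":["moves"],"additionalProperties":false}. moves is a string of 1 to 10 rows, one to a line, with the numbers parted by spaces; each row has 4 numbers: dx, dy, dz in m, then a turn about the tool's z in rad; each row is the pose to reach, as a shift and turn from the pose commanded when the call began, along the tool's axes at that moment; what a row does not reach only later rows make up. A row lasts 1/8 s, in which the tool goes at most 0.0625 m and 0.188 rad, less where a joint would pass 70% of its speed; a pose out of reach is approached as far as the arm can. aperture is the opening from 0.0 (shut) to 1.0 (fully open), set as the call begins (left out keeps the last). The fingers move at their own pace and stop on an object; force is the grip in N (left out, the last holds). Time passes only in rows, so rows that do not move let the fingers close. The tool returns the time, the measured TCP pose, the force, the opening and the grip force at its end. only (a regular expression) keeps the lines of the reply that match it, lines (a string "A,B") keeps lines A to B, and quiet returns only ok. Input that does not fit is refused with a message, and nothing moves.
- arm.get_state(): the state, without advancing time (a new reading comes with each control period).
- arm.grab_frame(name): name is "scene" or "side" or "wrist"; returns the picture (384x512x3 uint8, blue, green, red); there is no depth.
- arm.camera_info(name): a dict with "mtx" (3x3 intrinsics, pixels), "rvec" (rotation vector, rad) and "tvec" (3), from world to camera coordinates, as OpenCV has them. Camera axes: x right, y down, z forward; pixel columns grow to the right and rows downward; lengths in m; the calibration is good to about 2 mm. A picture is of the moment at which its call begins: read the wrist's pose just before it. camera_info takes no time and is no camera call; for the wrist camera it gives the pose at the moment of the call.
- arm.close_job(): hands the job in; it is judged then, once.
The state is a dict: "time_s": time; "qpos": joint angles; "dq": joint speeds; "effort": joint torques, N m; "ee_pos": TCP position; "tool_rot": TCP orientation; "wrist_force": force on the tool from outside, world axes, zero at the start; "moment": the same for the moment, N m; "gripper_width": opening from 0.0 (shut) to 1.0 (fully open); "finger_force": force on a finger pad.
Only numpy, scipy, OpenCV 4.12 (cv2) and the standard library are available. Lean on these libraries where they do the work, as an engineer would, in place of code of your own. Each camera call takes 0.05 s, during which the arm holds its last target. There are 200 camera calls.

TASK

The ball of the falling-ball viscometer is stuck in the outlet at the bottom of its tube. Swing the tilted tube upright against its stop, then take the push rod out of its holder and push it down through the tube until its collar rests on the mouth, so that the ball drops into the dish underneath. Leave the rod standing in the upright tube and the ball in the dish, and do not shift the specimen cup or the small bottle beside it.

Things in the scene. Friction and masses are not known exactly. Their poses are not given: they have to be found in the camera images.
- stand: Fixed viscometer stand: white base, x -48 to +102, y -62 to +62 mm, top at 18 mm (foot screws 23 mm); at its far edge a white bracket (x 72 to 88 mm, 44 mm wide, 92 mm high) with a short shaft toward the tube. Origin: on the worktop straight under the tube's swivel point, which is 70 mm up. x runs from the tube to the bracket along the horizontal swivel axis, y to the left, z up.
- tube (a joint): Swivel angle of the tube, rad: 0 = upright against its stop; positive = leaning toward the stand's -y side (at angle a a point of the tube's centre line lies from the swivel point in the stand's direction -y sin a + z cos a). Starts at 0.7 to 1.0. It has light friction (0.06 N m) and stays where it is left. It turns easily when pushed; clamped finger pads slip on it, so make sure it is home.
- tube_grip (a point): Point on the centre line of the clear tube (27 mm outside, 19 mm bore, plain over its whole length), 60 mm from the swivel point toward the mouth: a place to push or grip it, free on all sides. When upright, shaft and bracket behind it end 38 mm or more below this point. Axes as tube_mouth.
- tube_mouth (a point): Centre of the tube's open rim, 85 mm from the swivel point (155 mm above the worktop when upright); z points out of the mouth. At the other end the blue outlet fitting, 36 mm across and open below, reaches 18 mm past the swivel point (52 mm above the worktop when upright).
- ball: The stuck steel ball, 17 mm diameter, 20 g; origin at its centre. At the start it sits in the tube at the swivel point, on four black sprung retaining fingers in the outlet fitting; pushed from above with about 7 N it snaps past them and drops out below.
- dish: Loose shallow round steel dish, 80 mm across, 20 mm high, wall 2.5 mm, 120 g, standing on the stand's base under the outlet, within 9 mm of centre. Origin: centre of its underside, z up. It need not be touched.
- push_rod: Loose steel push rod with a blue handle, 100 g, standing upright in its holder. Origin: centre of its flat lower tip; z along the rod toward the handle. Shaft 10 mm diameter from 0 to 113 mm, collar 28 mm diameter from 113 to 117 mm, round handle 19 mm diameter from 117 to 163 mm.
- rod_collar (a point): Centre of the underside of the rod's collar, 113 mm above its tip; this face rests on the tube's rim when the rod is fully home (the tip then stands 10 mm below the outlet).
- rod_handle (a point): Middle of the rod's blue handle, 140 mm above its tip: the place to grip it (19 mm wide, any yaw).
- rod_holder: Fixed rod holder: dark round foot 68 mm diameter and 10 mm high with an upright aluminium sleeve 21 mm diameter whose top is 44 mm above the worktop, bore 12 mm, open from above; the rod's tip stands at 10 mm height in it. Origin: centre of its underside on the worktop.
- specimen_cup: Bystander: loose specimen cup with yellow lid, 53 mm diameter, 62 mm high; origin at the centre of its underside.
- small_bottle: Bystander: loose small white reagent bottle with green cap, 38 mm diameter, 74 mm high; origin at the centre of its underside.

How it is judged:
By the outcome, as a careful person would: the job done as asked, in the order asked, and still so for the second after the job is handed in, with the robot touching nothing.
It also fails if it takes over 64 s, if anything falls off the work surface, if the arm or the gripper's body presses on something with over 40 N, if the wrist force passes 120 N, or if a joint passes its speed limit or range.

## Working session

There is one attempt and no reset: what is moved stays moved. The work goes in short steps, Python scripts to look and compute and a tool call to move; the robot and the scene stay as the last step left them, time stands still between calls to the robot, and variables do not carry over. Pictures are saved under pics/ and viewed, at most 10 in all, crops included, and the job is handed in when it is done.

```bash
ls; mkdir -p pics
```

Run:
```python
from plant import arm
import cv2,numpy as np
s=arm.get_state();print({k:np.round(v,3) for k,v in s.items()})
for n in("scene","side","wrist"):
    i=arm.camera_info(n);R=cv2.Rodrigues(np.array(i["rvec"]))[0]
    print(n,np.round(i["mtx"],1).tolist(),"cam",np.round(-R.T@np.array(i["tvec"]).ravel(),3),"fwd",np.round(R[2],2))
    f=arm.grab_frame(n);cv2.imwrite(f"pics/{n}0.png",f)
a=cv2.imread("pics/scene0.png");b=cv2.imread("pics/side0.png")
cv2.imwrite("pics/both0.png",cv2.resize(np.vstack([a,b]),(800,1200))[:])
```

```text
pics
plant.py
{'time_s': np.float64(0.0), 'qpos': array([-1.189,  0.384,  0.016,  1.371, -0.006,  1.388, -0.047]), 'dq': array([-0.   , -0.   , -0.001, -0.001, -0.   ,  0.   , -0.001]), 'effort': array([-1.0000e-03, -6.2762e+01,  8.4400e-01, -3.7181e+01,  1.6000e-02,
        1.5000e-02,  0.0000e+00]), 'ee_pos': array([0.269, 0.564, 0.23 ]), 'tool_rot': array([-3.14 ,  0.   ,  2.697]), 'wrist_force': array([-0.748,  0.008,  0.648]), 'moment': array([-0.072, -0.027, -0.025]), 'finger_force': np.float64(0.0), 'gripper_width': np.float64(0.997)}
scene [[435.9, 0.0, 262.5], [0.0, 435.9, 195.7], [0.0, 0.0, 1.0]] cam [-0.281 -0.533  0.777] fwd [ 0.75  0.37 -0.55]
side [[362.9, 0.0, 258.0], [0.0, 362.9, 190.9], [0.0, 0.0, 1.0]] cam [0.607 0.78  0.509] fwd [-0.06 -0.91 -0.41]
wrist [[333.5, 0.0, 253.4], [0.0, 333.5, 188.4], [0.0, 0.0, 1.0]] cam [0.201 0.597 0.374] fwd [ 0.27 -0.13 -0.96]
```

View pics/scene0.png

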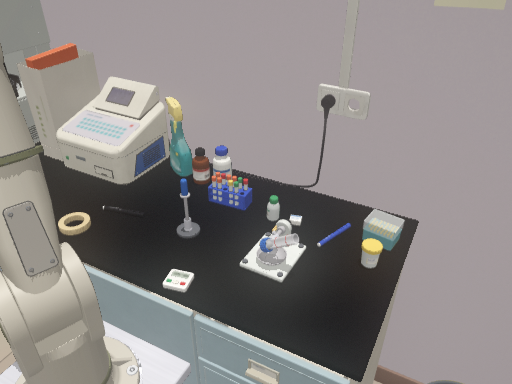

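View pics/side0.png

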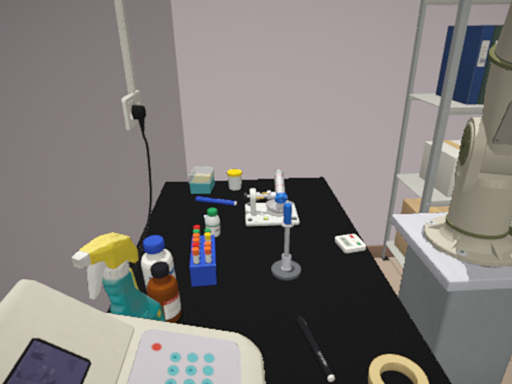

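The scene view shows the rod with its handle at (184,187) and its holder foot at (188,229). The stand base is at about (274,256), with the tube leaning right to its mouth near (296,241). The bottle is at (273,208) and the cup at (371,253). The side view shows the handle at (287,212), the foot at (286,269) and the stand at (272,212). I'll zoom in on the stand.

Run:
```python
import cv2,numpy as np
a=cv2.imread("pics/scene0.png")[205:285,235:315];b=cv2.imread("pics/side0.png")[160:240,235:315]
w=cv2.imread("pics/wrist0.png")
cv2.imwrite("pics/crop0.png",np.hstack([cv2.resize(x,(400,400),interpolation=cv2.INTER_CUBIC) for x in(a,b)]))
for n in("scene","side"):
    h=cv2.cvtColor(cv2.imread(f"pics/{n}0.png"),cv2.COLOR_BGR2HSV)
    for nm,lo,hi in(("blue",(105,150,60),(125,255,255)),("green",(50,100,50),(85,255,255)),("yellow",(20,150,120),(32,255,255))):
        k,l,st,c=cv2.connectedComponentsWithStats(cv2.inRange(h,lo,hi))
        print(n,nm,[(s[:5].tolist(),np.round(cc,1).tolist()) for s,cc in zip(st[1:],c[1:]) if s[4]>12])
```

```text
scene blue [([180, 179, 8, 16, 95], [183.6, 186.6]), ([210, 184, 19, 10, 48], [221.2, 188.8]), ([232, 188, 19, 9, 61], [242.3, 192.4]), ([215, 199, 14, 6, 39], [223.3, 201.5])]
scene green [([234, 177, 8, 10, 35], [237.8, 181.2]), ([270, 195, 8, 9, 59], [273.5, 198.9])]
scene yellow []
side blue [([445, 27, 8, 25, 53], [448.5, 37.3]), ([467, 27, 14, 8, 27], [471.7, 28.6]), ([485, 26, 9, 6, 24], [488.8, 27.4]), ([482, 37, 9, 2, 13], [485.9, 37.7]), ([437, 53, 10, 42, 77], [441.7, 72.8]), ([458, 65, 4, 15, 16], [459.2, 72.4]), ([476, 67, 8, 6, 17], [479.3, 68.9]), ([454, 95, 12, 8, 21], [458.7, 99.6]), ([275, 193, 12, 10, 95], [280.9, 197.5]), ([195, 196, 39, 10, 206], [214.1, 200.3]), ([284, 203, 7, 21, 135], [287.1, 213.1]), ([143, 234, 22, 20, 348], [153.3, 243.7]), ([189, 235, 28, 52, 846], [203.5, 267.3])]
side green [([207, 207, 11, 9, 85], [212.0, 211.1]), ([192, 229, 8, 4, 24], [195.7, 230.9]), ([204, 229, 6, 3, 18], [206.5, 230.0])]
side yellow [([227, 169, 15, 8, 89], [234.1, 172.6]), ([204, 232, 7, 8, 38], [207.2, 235.2]), ([90, 237, 48, 32, 896], [115.6, 253.1])]
```

View pics/crop0.png

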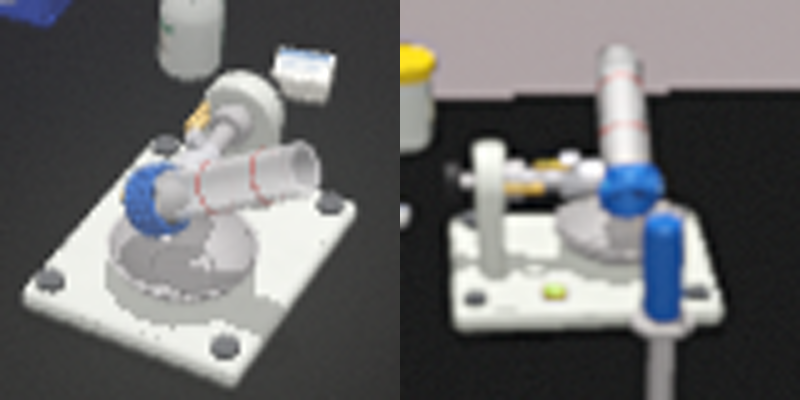

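Crop scale is 5, and the scene crop origin is (235,205). The tube leans toward world -y with its mouth at about (297,237) in the scene view. The bracket is on the far +x side, and the foot screws show at (245,261), (280,274), (301,246) and (268,234).

Create h.py:
```python
import cv2,numpy as np
from plant import arm
def ray(i,p):
    R=cv2.Rodrigues(np.array(i["rvec"]))[0];t=np.array(i["tvec"]).ravel()
    u=cv2.undistortPoints(np.array([[p]],float),np.array(i["mtx"]),None).ravel()
    d=R.T@np.r_[u,1];return -R.T@t,d/np.linalg.norm(d)
def plane(i,p,z):
    c,d=ray(i,p);return c+d*(z-c[2])/d[2]
def tri(rs):
    A=sum(np.eye(3)-np.outer(d,d) for c,d in rs);b=sum((np.eye(3)-np.outer(d,d))@c for c,d in rs)
    x=np.linalg.solve(A,b);return x,[np.linalg.norm(np.cross(x-c,d)) for c,d in rs]
```

Run:
```python
from h import *
np.set_printoptions(precision=4,suppress=True)
S,D=arm.camera_info("scene"),arm.camera_info("side")
print("handle",tri([ray(S,(183.6,186.6)),ray(D,(287.1,213.1))]))
print("cap",tri([ray(S,(273.5,198.9)),ray(D,(212,211.1))]))
print("cup",tri([ray(S,(371.5,246)),ray(D,(234.1,172.6))]))
P=[plane(S,p,.023) for p in((245,261),(280,274.4),(301,245.6),(268,234.4))]
print("screws",np.array(P),np.mean(P,0),[np.linalg.norm(P[i]-P[i-1]) for i in range(4)])
print("mouth",tri([ray(S,(296,236.5)),ray(D,(359.2-235+0+0,0))]) if 0 else tri([ray(S,(296,236.5)),ray(D,(235+219/5,160+50/5))]))
print("foot",plane(S,(188,229.5),.01),plane(D,(286,269),.01))
```

```text
handle (array([0.5043, 0.098 , 0.1502]), [np.float64(0.0006055880076995321), np.float64(0.0006055880076994873)])
cap (array([ 0.6781, -0.0877,  0.0673]), [np.float64(0.0008211074680544181), np.float64(0.0008211074680542499)])
cup (array([ 0.6184, -0.3969,  0.0559]), [np.float64(0.0010401116838142266), np.float64(0.0010401116838142624)])
screws [[ 0.4486 -0.1206  0.023 ]
 [ 0.4467 -0.2204  0.023 ]
 [ 0.5727 -0.223   0.023 ]
 [ 0.5736 -0.1237  0.023 ]] [ 0.5104 -0.1719  0.023 ] [np.float64(0.1250857151623321), np.float64(0.09980479338591651), np.float64(0.1260713126221012), np.float64(0.09936625720283929)]
mouth (array([ 0.4833, -0.2396,  0.1214]), [np.float64(0.0024050683676690252), np.float64(0.0024050683676691293)])
foot [0.5002 0.0937 0.01  ] [0.5038 0.1043 0.01  ]
```

>>> run_rows(moves="-0.04 -0.04 -0.01 -0.1\n-0.085 -0.085 -0.03 -0.2\n-0.125 -0.125 -0.03 -0.3\n-0.17 -0.17 -0.03 -0.444\n-0.21 -0.21 -0.03 -0.444\n-0.255 -0.255 -0.03 -0.444\n-0.3 -0.3 -0.03 -0.444\n-0.34 -0.34 -0.03 -0.444\n-0.34 -0.34 -0.03 -0.444\n-0.34 -0.34 -0.03 -0.444", aperture=1.0)

```text
time_s: 1.4
ee_pos: [0.4292, 0.1115, 0.2611]
tool_rot: [3.141, -0.001, 3.141]
wrist_force: [0.9, 0.9, -0.7]
gripper_width: 0.999
finger_force: 0.0
```

Run:
```python
from h import *
i=arm.camera_info("wrist");f=arm.grab_frame("wrist");cv2.imwrite("pics/w1.png",f)
import json;json.dump({k:np.array(v).tolist() for k,v in i.items()},open("w1.json","w"))
h=cv2.cvtColor(f,cv2.COLOR_BGR2HSV)
k,l,st,c=cv2.connectedComponentsWithStats(cv2.inRange(h,(105,150,60),(125,255,255)))
print([(s.tolist(),np.round(cc,1)) for s,cc in zip(st[1:],c[1:]) if s[4]>100])
```

```text
[([0, 195, 15, 35, 440], array([  6.1, 213. ])), ([225, 248, 23, 43, 825], array([236.4, 269.5])), ([171, 311, 100, 55, 3039], array([219.2, 333.1]))]
```

View pics/w1.png

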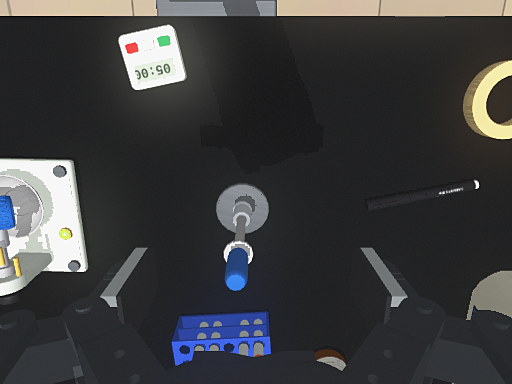

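The wrist view shows the handle at (236,270), the holder foot at (243,209) and the stand at the left edge. Next I shift along y to put the stand in view and shut the fingers.

>>> run_rows(moves="0 -0.06 0 0\n0 -0.12 0 0\n0 -0.18 0 0\n0 -0.24 0 0\n0 -0.28 0 0\n0 -0.28 0 0\n0 -0.28 0 0", aperture=0.0)

```text
time_s: 2.33
ee_pos: [0.4298, -0.1671, 0.261]
tool_rot: [3.141, -0.001, -3.14]
wrist_force: [-0.5, 0.4, -0.2]
gripper_width: -0.003
finger_force: 0.0
```

Run:
```python
from h import *
i=arm.camera_info("wrist");f=arm.grab_frame("wrist");cv2.imwrite("pics/w2.png",f)
import json;json.dump({k:np.array(v).tolist() for k,v in i.items()},open("w2.json","w"))
h=cv2.cvtColor(f,cv2.COLOR_BGR2HSV)
k,l,st,c=cv2.connectedComponentsWithStats(cv2.inRange(h,(105,150,60),(125,255,255)))
print([(s.tolist(),np.round(cc,1)) for s,cc in zip(st[1:],c[1:]) if s[4]>100])
```

```text
[([252, 199, 23, 30, 274], array([264.8, 215.4])), ([399, 312, 87, 45, 1454], array([449.3, 327. ]))]
```

View pics/w2.png

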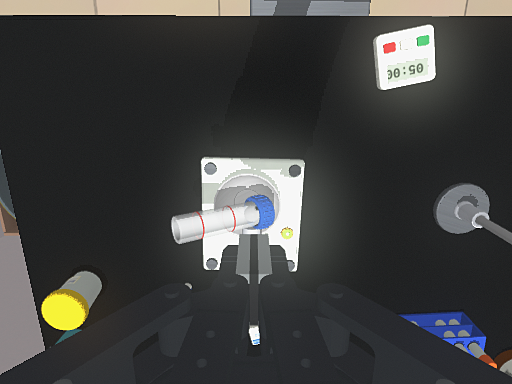

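The wrist view shows the foot screws at about (210,169), (294,171), (290,266) and (212,264), and the outlet fitting at (260,212). The tube mouth is at (182,230) and the foot at (463,208).

Run:
```python
from h import *
import json
np.set_printoptions(precision=4,suppress=True)
S,D=arm.camera_info("scene"),arm.camera_info("side");W1,W2=[json.load(open(f"w{k}.json")) for k in(1,2)]
h=cv2.cvtColor(cv2.imread("pics/w2.png"),cv2.COLOR_BGR2HSV)
m=cv2.inRange(h,(0,0,190),(180,60,255));g=cv2.imread("pics/w2.png",0)
P=[plane(W2,p,.023) for p in((210,169),(294,171),(290,266),(212,264))];P=np.array(P)
print("screws",P,P.mean(0),[np.linalg.norm(P[i]-P[i-1]) for i in range(4)])
e=(P[2]+P[3]-P[0]-P[1]);yaw=np.arctan2(e[1],e[0]);ey=P[1]+P[2]-P[0]-P[3]
print("yaw",yaw,np.arctan2(-ey[0],ey[1]))
c=P.mean(0);o=c-.027*np.array([np.cos(yaw),np.sin(yaw),0]);print("origin",o)
print("mouth",tri([ray(W2,(181,230)),ray(D,(278.8,170)),ray(S,(296,236.5))]))
print("handle W1+side+scene",tri([ray(W1,(236.4,269.5)),ray(D,(287.1,213.1)),ray(S,(183.6,186.6))]))
print("handle@.15",plane(W1,(236.4,269.5),.15))
print("foot",tri([ray(W1,(243,209)),ray(W2,(463,208))]))
# bottle/cup heights done by scene/side
```

```text
screws [[ 0.4486 -0.2174  0.023 ]
 [ 0.4509 -0.1186  0.023 ]
 [ 0.577  -0.119   0.023 ]
 [ 0.5742 -0.2194  0.023 ]] [ 0.5127 -0.1686  0.023 ] [np.float64(0.12559594259206222), np.float64(0.09881496455375294), np.float64(0.126090518442989), np.float64(0.10043986616132496)]
yaw -0.009689143636337274 -0.025348330254240572
origin [ 0.4857 -0.1684  0.023 ]
mouth (array([ 0.4836, -0.2367,  0.121 ]), [np.float64(0.0032799519540111454), np.float64(0.0016988408730858593), np.float64(0.00422349839483223)])
handle W1+side+scene (array([0.5046, 0.0977, 0.1504]), [np.float64(0.0009726786582299412), np.float64(0.0010897340745839525), np.float64(0.0001529112600285927)])
handle@.15 [0.5059 0.0972 0.15  ]
foot (array([0.5029, 0.0989, 0.0087]), [np.float64(0.0005593467119084959), np.float64(0.0005593467119085296)])
```

>>> run_rows(moves="-0.03 -0.05 0 0\n-0.055 -0.1 0 0\n-0.055 -0.135 0.03 0\n-0.055 -0.135 0.09 0\n-0.055 -0.135 0.15 0\n-0.055 -0.135 0.155 0\n-0.055 -0.135 0.155 0", aperture=0.0)

```text
time_s: 3.25
ee_pos: [0.4854, -0.3035, 0.1078]
tool_rot: [-3.141, 0.001, -3.141]
wrist_force: [-0.3, 0.5, 0.1]
gripper_width: 0.001
finger_force: 0.0
```

>>> run_rows(moves="0 0.02 0 0\n0 0.035 0 0\n0 0.05 0 0\n0 0.06 0 0\n0 0.07 0 0\n0 0.08 0 0\n0 0.087 0 0\n0 0.094 0 0")

```text
time_s: 4.25
ee_pos: [0.4862, -0.241, 0.1192]
tool_rot: [-3.103, 0.022, 3.117]
wrist_force: [-16.8, -79.6, 57.9]
gripper_width: -0.001
finger_force: 49.4
```

>>> run_rows(moves="0 0.003 0 0\n0 0.006 0 0\n0 0.009 0 0\n0 0.009 0 0")

```text
time_s: 4.75
ee_pos: [0.4864, -0.2382, 0.1222]
tool_rot: [-3.097, 0.027, 3.111]
wrist_force: [-20.8, -86.1, 70.9]
gripper_width: 0.001
finger_force: 54.6
```

The push jammed: the fingertip is bearing on the rim face along the tube axis. I'll back off, go lower, and push along the rim's arc with the finger moving upward.

>>> run_rows(moves="0 -0.04 0 0\n0 -0.08 0 0\n0 -0.12 0 0\n0 -0.12 0.04 0\n0 -0.12 0.045 0\n0 -0.12 0.045 0", aperture=0.0)

```text
time_s: 5.5
ee_pos: [0.4846, -0.3202, 0.0618]
tool_rot: [3.141, -0.0, -3.141]
wrist_force: [-0.1, 0.2, 0.1]
gripper_width: 0.003
finger_force: 0.0
```

Run:
```python
from h import *
f=arm.grab_frame("wrist");cv2.imwrite("pics/w3.png",f)
```

```text
(no output)
```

View pics/w3.png

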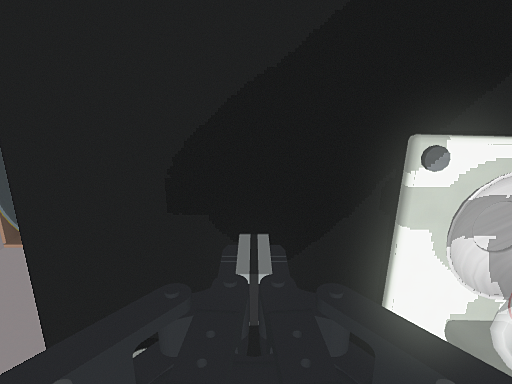

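The fingers are free, with the tube still tilted at the right edge near (505,330) and the stand unmoved. Now I push along the arc.

>>> run_rows(moves="0 0.03 -0.014 0\n0 0.055 -0.014 0\n0 0.063 -0.025 0\n0 0.07 -0.033 0\n0 0.074 -0.038 0", aperture=0.0)

```text
time_s: 6.18
ee_pos: [0.4852, -0.2476, 0.1008]
tool_rot: [-3.14, 0.003, 3.141]
wrist_force: [2.1, -4.4, 2.2]
gripper_width: 0.001
finger_force: 1.8
```

>>> run_rows(moves="0 0.004 -0.004 0\n0 0.01 -0.01 0\n0 0.016 -0.014 0")

```text
time_s: 6.55
ee_pos: [0.4839, -0.2306, 0.1133]
tool_rot: [3.141, -0.001, 3.141]
wrist_force: [-0.4, -2.4, 0.9]
gripper_width: -0.004
finger_force: 1.1
```

>>> run_rows(moves="0 0.007 -0.004 0\n0 0.014 -0.007 0\n0 0.02 -0.009 0\n0 0.025 -0.01 0\n0 0.025 -0.01 0")

```text
time_s: 7.18
ee_pos: [0.4842, -0.2052, 0.1231]
tool_rot: [3.141, -0.001, -3.141]
wrist_force: [0.5, -0.3, 0.0]
gripper_width: 0.002
finger_force: 0.0
```

>>> run_rows(moves="0 0.004 0 0\n0 0.008 0 0\n0 0.008 0 0")

```text
time_s: 7.55
ee_pos: [0.4843, -0.1975, 0.1232]
tool_rot: [3.141, -0.0, 3.141]
wrist_force: [-0.1, -0.8, 0.0]
gripper_width: -0.001
finger_force: 0.0
```

>>> run_rows(moves="0 0.003 0 0\n0 0.006 0 0\n0 0.006 0 0")

```text
time_s: 7.92
ee_pos: [0.4841, -0.1957, 0.1235]
tool_rot: [-3.137, 0.001, 3.137]
wrist_force: [1.8, -12.6, -5.1]
gripper_width: 0.0
finger_force: 6.1
```

>>> run_rows(moves="0 0.003 0 0\n0 0.006 0 0\n0 0.006 0 0")

```text
time_s: 8.3
ee_pos: [0.4839, -0.1951, 0.1238]
tool_rot: [-3.129, 0.003, 3.133]
wrist_force: [7.1, -29.7, -14.8]
gripper_width: -0.001
finger_force: 14.5
```

The force rose sharply at the stop, so the tube is home. I'll retreat and measure the mouth from two wrist positions.

>>> run_rows(moves="0 -0.03 0 0\n0 -0.06 0 0\n0 -0.06 -0.06 0\n0 -0.06 -0.12 0\n0.03 -0.06 -0.14 0\n0.06 -0.06 -0.14 0\n0.06 -0.06 -0.14 0", aperture=1.0)

```text
time_s: 9.18
ee_pos: [0.4228, -0.2465, 0.2638]
tool_rot: [3.14, 0.002, 3.139]
wrist_force: [0.1, -1.0, -0.6]
gripper_width: 1.0
finger_force: 0.0
```

Create snap.py:
```python
from h import *
import sys,json
k=sys.argv[1]
i=arm.camera_info("wrist");f=arm.grab_frame("wrist");cv2.imwrite(f"pics/{k}.png",f)
json.dump({a:np.array(v).tolist() for a,v in i.items()},open(k+".json","w"))
```

```bash
python3 snap.py w4
```

```text
(no output)
```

>>> run_rows(moves="0 0.05 0 0\n0 0.10 0 0\n0 0.15 0 0\n0 0.15 0 0")

```text
time_s: 9.72
ee_pos: [0.4252, -0.0911, 0.2629]
tool_rot: [3.141, -0.001, -3.134]
wrist_force: [1.0, -0.1, -0.1]
gripper_width: 0.998
finger_force: 0.0
```

```bash
python3 snap.py w5
python3 -c "
import cv2,numpy as np
a=cv2.imread('pics/w4.png');b=cv2.imread('pics/w5.png')
cv2.imwrite('pics/w45.png',np.hstack([a[150:360,200:460],b[150:360,50:310]]).repeat(1,0)) 
print(1)"
```

```text
1
```

View pics/w45.png

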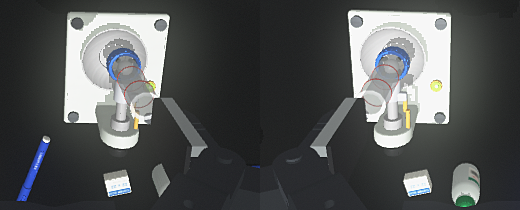

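The tube is upright in both views. The mouth is near (347,255) in w4 and (167,255) in w5. I'll enlarge for precision.

```bash
python3 -c "
import cv2,numpy as np
a=cv2.imread('pics/w4.png')[195:275,300:380];b=cv2.imread('pics/w5.png')[195:275,130:210]
cv2.imwrite('pics/m45.png',np.hstack([cv2.resize(x,(400,400),interpolation=cv2.INTER_CUBIC) for x in(a,b)]))"
```

```text
(no output)
```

View pics/m45.png

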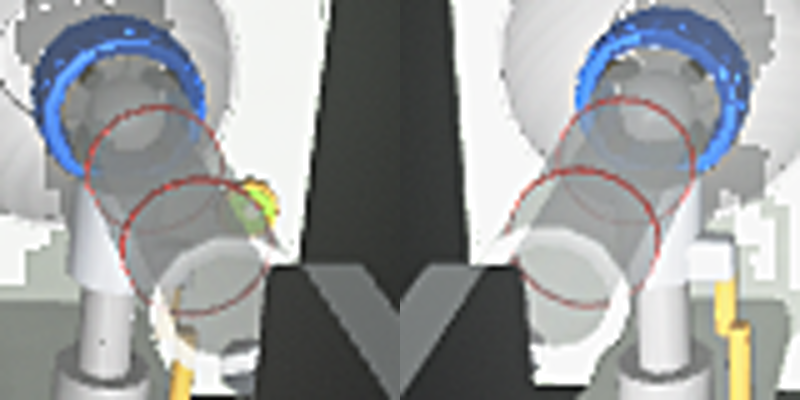

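Run:
```python
from h import *
import json
np.set_printoptions(precision=4,suppress=True)
W4,W5=[json.load(open(f"w{k}.json")) for k in(4,5)]
f4=lambda x,y:ray(W4,(300+x/5-.4,195+y/5-.4));f5=lambda x,y:ray(W5,(130+x/5-.4,195+y/5-.4))
for n,a,b in(("mouth",(228,305),(155,306)),("ring2",(195.5,246.5),(185,238)),("ring1",(155,167),(227.5,160))):
    print(n,tri([f4(*a),f5(*b)]))
print(plane(W4,(345.2,255.6),.155),plane(W5,(160.6,255.8),.155))
```

```text
mouth (array([ 0.4868, -0.1682,  0.1542]), [np.float64(0.0008166477296203241), np.float64(0.0008166477296204626)])
ring2 (array([ 0.4858, -0.1684,  0.1326]), [np.float64(6.376544589518014e-06), np.float64(6.376544589452814e-06)])
ring1 (array([ 0.4852, -0.1683,  0.0987]), [np.float64(6.722318536232461e-05), np.float64(6.722318536225387e-05)])
[ 0.4854 -0.1685  0.155 ] [ 0.4873 -0.168   0.155 ]
```

Mouth measured at (0.486, -0.168, 0.154), and the tube axis is vertical. Next I approach above the rod handle at (0.5045, 0.098).

>>> run_rows(moves="-0.02 0.05 0 0\n-0.04 0.10 0 0\n-0.06 0.15 0 0\n-0.08 0.19 0 0\n-0.08 0.19 0 0\n-0.08 0.19 0 0\n-0.08 0.19 0 0", aperture=1.0)

```text
time_s: 10.65
ee_pos: [0.5046, 0.0921, 0.2634]
tool_rot: [-3.141, 0.0, 3.138]
wrist_force: [0.4, 0.2, -0.4]
gripper_width: 0.998
finger_force: 0.0
```

Run:
```python
from h import *
f=arm.grab_frame("wrist");i=arm.camera_info("wrist")
print(arm.get_state()["ee_pos"],arm.get_state()["tool_rot"])
h=cv2.cvtColor(f,cv2.COLOR_BGR2HSV)
k,l,st,c=cv2.connectedComponentsWithStats(cv2.inRange(h,(105,150,60),(125,255,255)))
for s,cc in zip(st[1:],c[1:]):
    if s[4]>300: print(s.tolist(),cc,plane(i,cc,.15))
cv2.imwrite("pics/w6.png",f)
```

```text
[0.50457512 0.09230293 0.26347377] [3.14148685e+00 2.00035894e-04 3.13821755e+00]
[0, 125, 25, 34, 419] [ 12.99522673 140.23627685] [ 0.46926755 -0.09229346  0.15      ]
[248, 166, 25, 35, 687] [259.74672489 183.7860262 ] [0.50496505 0.09787284 0.15      ]
[487, 257, 25, 59, 816] [501.49387255 287.9129902 ] [0.60214244 0.31268744 0.15      ]
[184, 264, 104, 62, 3529] [234.79909323 288.30801927] [0.60156951 0.07592596 0.15      ]
```

Handle confirmed at (0.505, 0.098). I shift +6 mm in y, descend 132 mm and close.

>>> run_rows(moves="0 0.006 0.02 0\n0 0.006 0.07 0\n0 0.006 0.11 0\n0 0.006 0.132 0\n0 0.006 0.132 0\n0 0.006 0.132 0", aperture=1.0)

```text
time_s: 11.45
ee_pos: [0.5053, 0.0996, 0.1326]
tool_rot: [3.141, 0.002, 3.14]
wrist_force: [0.1, -0.5, -0.3]
gripper_width: 1.001
finger_force: 0.0
```

>>> run_rows(moves="0 0 0 0\n0 0 0 0\n0 0 0 0\n0 0 0 0\n0 0 0 0\n0 0 0 0", aperture=0.0, force=80)

```text
time_s: 12.2
ee_pos: [0.5048, 0.0994, 0.1316]
tool_rot: [-3.141, 0.001, 3.14]
wrist_force: [-1.5, -3.3, 4.9]
gripper_width: 0.199
finger_force: 77.9
```

>>> run_rows(moves="0 0 -0.02 0\n0 0 -0.06 0\n0 0 -0.12 0\n0 0 -0.18 0\n0 0 -0.2 0\n0 0 -0.2 0\n0 0 -0.2 0")

```text
time_s: 13.08
ee_pos: [0.5039, 0.1001, 0.3295]
tool_rot: [-3.141, -0.003, 3.141]
wrist_force: [0.7, -0.5, -0.9]
gripper_width: 0.203
finger_force: 78.1
```

>>> run_rows(moves="0.004 -0.04 0 0\n0.008 -0.09 0 0\n0.012 -0.14 0 0\n0.016 -0.19 0 0\n0.019 -0.24 0 0\n0.019 -0.268 0 0\n0.019 -0.268 0 0\n0.019 -0.268 0 0\n0.019 -0.268 0 0")

```text
time_s: 14.2
ee_pos: [0.4855, -0.1665, 0.3306]
tool_rot: [3.141, -0.001, -3.14]
wrist_force: [0.7, -0.0, -0.7]
gripper_width: 0.203
finger_force: 78.2
```

Run:
```python
from h import *
for n in("scene","side","wrist"): cv2.imwrite(f"pics/{n}7.png",arm.grab_frame(n))
print(arm.get_state()["ee_pos"],arm.get_state()["tool_rot"])
# predicted projections of rod tip(0.01+lift) and mouth
e=np.array(arm.get_state()["ee_pos"]);a=[]
cr=[]
for n in("scene","side","wrist"):
    i=arm.camera_info(n);P=np.array([[e[0],e[1],e[2]-.12],[.4858,-.1684,.155]])
    p=cv2.projectPoints(P,np.array(i["rvec"]),np.array(i["tvec"]),np.array(i["mtx"]),None)[0].reshape(-1,2);print(n,np.round(p,1).tolist())
    c=p.mean(0).astype(int);w=35 if n!="wrist" else 90;c=np.clip(c,w,[511-w,383-w])
    print("origin",c-w,"scale",266/(2*w))
    cr.append(cv2.resize(cv2.imread(f"pics/{n}7.png")[c[1]-w:c[1]+w,c[0]-w:c[0]+w],(266,266),interpolation=cv2.INTER_CUBIC))
cv2.imwrite("pics/c7.png",cv2.resize(np.hstack(cr),(798,266)))
```

```text
[ 0.48552396 -0.16713158  0.33113287] [ 3.14144401e+00 -2.45408038e-04 -3.14068748e+00]
scene [[269.6, 197.5], [269.5, 217.0]]
origin [234 172] scale 3.8
side [[280.9, 148.0], [280.4, 167.2]]
origin [245 122] scale 3.8
wrist [[252.8, 181.2], [251.6, 165.7]]
origin [162  83] scale 1.4777777777777779
```

View pics/c7.png

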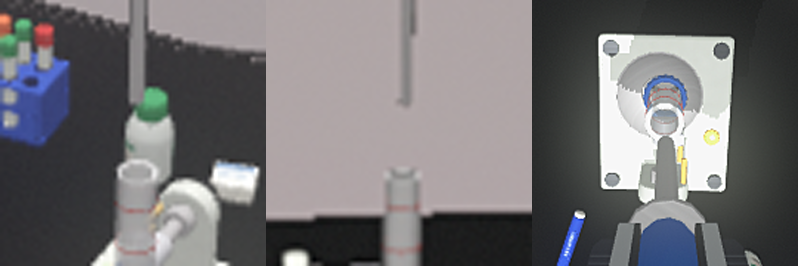

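The tip is directly above the mouth in the scene view (columns 137 and 137) and the side view (403 and 402). I lower it into the tube.

>>> run_rows(moves="0 -0.001 0.02 0\n0 -0.001 0.04 0\n0 -0.001 0.055 0\n0 -0.001 0.07 0\n0 -0.001 0.085 0\n0 -0.001 0.1 0\n0 -0.001 0.115 0\n0 -0.001 0.115 0")

```text
time_s: 15.35
ee_pos: [0.4846, -0.1689, 0.215]
tool_rot: [3.141, -0.002, 3.141]
wrist_force: [0.5, 0.2, -0.8]
gripper_width: 0.203
finger_force: 78.2
```

>>> run_rows(moves="0 0 0.005 0\n0 0 0.01 0\n0 0 0.016 0\n0 0 0.022 0\n0 0 0.028 0\n0 0 0.034 0\n0 0 0.04 0\n0 0 0.046 0\n0 0 0.05 0\n0 0 0.05 0")

```text
time_s: 16.6
ee_pos: [0.4851, -0.169, 0.1659]
tool_rot: [-3.142, -0.001, 3.141]
wrist_force: [0.0, -0.4, -0.8]
gripper_width: 0.205
finger_force: 78.3
```

>>> run_rows(moves="0 0 0.001 0\n0 0 0.002 0\n0 0 0.003 0\n0 0 0.003 0")

```text
time_s: 17.1
ee_pos: [0.4855, -0.1691, 0.1637]
tool_rot: [3.141, 0.0, 3.141]
wrist_force: [-2.0, 0.5, 3.9]
gripper_width: 0.201
finger_force: 78.9
```

>>> run_rows(moves="0 0 0.001 0\n0 0 0.002 0\n0 0 0.002 0")

```text
time_s: 17.48
ee_pos: [0.4858, -0.1694, 0.1635]
tool_rot: [3.141, 0.002, 3.14]
wrist_force: [-7.7, 2.4, 21.1]
gripper_width: 0.2
finger_force: 80.4
```

The collar is seated, with 21 N from a 2 mm overtravel. I relieve the load, open and retreat upward, then back toward the robot.

>>> run_rows(moves="0 0 -0.002 0\n0 0 -0.002 0")

```text
time_s: 17.73
ee_pos: [0.4856, -0.1692, 0.1637]
tool_rot: [-3.141, 0.001, 3.141]
wrist_force: [-1.8, 0.5, 6.5]
gripper_width: 0.202
finger_force: 78.3
```

>>> run_rows(moves="0 0 0 0\n0 0 0 0\n0 0 0 0\n0 0 0 0", aperture=1.0)

```text
time_s: 18.23
ee_pos: [0.4852, -0.169, 0.1631]
tool_rot: [-3.141, -0.0, 3.141]
wrist_force: [-0.4, 0.2, 0.0]
gripper_width: 0.996
finger_force: 0.0
```

>>> run_rows(moves="0 0 -0.02 0\n0 0 -0.06 0\n0 0 -0.1 0\n0 0 -0.12 0\n0.06 0 -0.12 0\n0.06 0.06 -0.12 0\n0.06 0.12 -0.12 0\n0.06 0.15 -0.12 0\n0.06 0.15 -0.12 0", aperture=1.0)

```text
time_s: 19.35
ee_pos: [0.4253, -0.0164, 0.2832]
tool_rot: [3.141, -0.0, -3.137]
wrist_force: [-0.4, -0.7, -0.2]
gripper_width: 1.002
finger_force: 0.0
```

Run:
```python
from h import *
for n in("scene","side","wrist"): cv2.imwrite(f"pics/{n}8.png",arm.grab_frame(n))
a=cv2.imread("pics/scene8.png")[185:285,225:325];b=cv2.imread("pics/side8.png")[140:240,225:325]
w=cv2.imread("pics/wrist8.png");print(w.shape)
cv2.imwrite("pics/c8.png",np.hstack([cv2.resize(a,(266,266),interpolation=2),cv2.resize(b,(266,266),interpolation=2),cv2.resize(w[100:300,60:260],(266,266))]))
```

```text
(384, 512, 3)
```

View pics/c8.png

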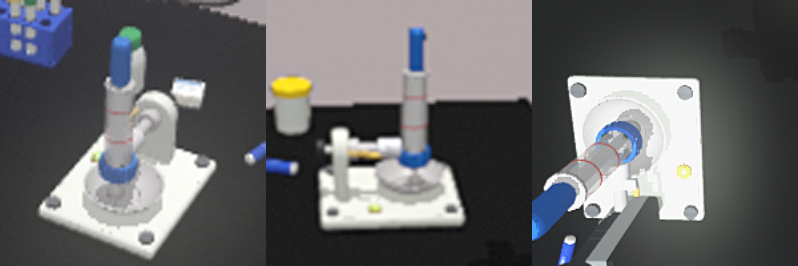

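The scene and side crops show the tube upright, the rod standing in it with its collar on the rim, and the cup and bottle in place. Last is a numeric check for the ball in the dish and for the bystanders' positions.

Run:
```python
from h import *
np.set_printoptions(precision=4,suppress=True)
i=arm.camera_info("wrist");f=cv2.imread("pics/wrist8.png")
c=cv2.projectPoints(np.array([[.4857,-.1684,.03]]),np.array(i["rvec"]),np.array(i["tvec"]),np.array(i["mtx"]),None)[0].ravel().astype(int)
print("dish px",c);w=40;g=cv2.resize(cv2.cvtColor(f,6)[c[1]-w:c[1]+w,c[0]-w:c[0]+w],None,fx=4,fy=4,interpolation=2)
H=cv2.HoughCircles(cv2.medianBlur(g,5),cv2.HOUGH_GRADIENT,1,15,param1=80,param2=14,minRadius=22,maxRadius=38)
for x,y,r in (H[0][:6] if H is not None else []):
    p=(x/4+c[0]-w,y/4+c[1]-w);q=plane(i,p,.029);print(p,"r",r/4,"pos",q, "off",np.hypot(q[0]-.4857,q[1]+.1684),"gray",g[int(y),int(x)])
for n,b in(("scene",(270,195,8,9)),("side",(207,207,11,9))):
    for k in(0,8):
        h=cv2.cvtColor(cv2.imread(f"pics/{n}{k}.png"),cv2.COLOR_BGR2HSV)
        for nm,lo,hi,R in(("green",(50,100,50),(85,255,255),(b[0]-15,b[1]-15)),("yellow",(20,100,100),(34,255,255),(355,230) if n=="scene" else (220,160))):
            m=cv2.inRange(h,lo,hi)[R[1]:R[1]+35,R[0]:R[0]+40];y,x=np.nonzero(m);print(n,k,nm,len(x),x.mean()+R[0],y.mean()+R[1])
```

```text
dish px [135 198]
(np.float64(127.625), np.float64(206.625)) r 9.075 pos [ 0.497  -0.1793  0.029 ] off 0.015738373548628275 gray 165
(np.float64(134.625), np.float64(197.375)) r 7.125 pos [ 0.4847 -0.1691  0.029 ] off 0.0012753217392333063 gray 105
(np.float64(107.625), np.float64(217.625)) r 8.8 pos [ 0.512  -0.2067  0.029 ] off 0.04641668847206055 gray 163
(np.float64(116.125), np.float64(221.625)) r 9.35 pos [ 0.5175 -0.1965  0.029 ] off 0.04243160936470455 gray 166
(np.float64(122.875), np.float64(203.875)) r 8.25 pos [ 0.4933 -0.1849  0.029 ] off 0.018189119020832766 gray 174
(np.float64(115.125), np.float64(202.125)) r 5.7 pos [ 0.4909 -0.1944  0.029 ] off 0.026556242994841894 gray 147
scene 0 green 59 273.49152542372883 198.9322033898305
scene 0 yellow 274 371.5985401459854 246.08759124087592
scene 8 green 39 274.3333333333333 198.05128205128204
scene 8 yellow 274 371.5985401459854 246.08759124087592
side 0 green 85 212.0 211.05882352941177
side 0 yellow 104 234.0 172.40384615384616
side 8 green 87 211.79310344827587 210.88505747126436
side 8 yellow 102 234.11764705882354 172.45098039215685
```

>>> run_rows(moves="0.02 0.0 0.05 0\n0.02 0.01 0.1 0\n0.02 0.01 0.12 0\n0.02 0.01 0.12 0")

```text
time_s: 20.0
ee_pos: [0.4044, -0.0103, 0.1622]
tool_rot: [-3.141, -0.003, 3.139]
wrist_force: [0.4, -0.3, 0.4]
gripper_width: 0.998
finger_force: 0.0
```

Run:
```python
from h import *
np.set_printoptions(precision=4,suppress=True)
i=arm.camera_info("wrist");f=arm.grab_frame("wrist");cv2.imwrite("pics/w9.png",f)
pr=lambda P:cv2.projectPoints(np.array([P],float),np.array(i["rvec"]),np.array(i["tvec"]),np.array(i["mtx"]),None)[0].ravel()
c=pr([.4857,-.1684,.03]).astype(int);print(c,"outlet",pr([.4857,-.1684,.052]),"tip",pr([.4857,-.1684,.042]))
x0=max(c[0]-60,0);y0=c[1]-60;g=cv2.resize(cv2.cvtColor(f,6)[y0:y0+120,x0:c[0]+60],None,fx=3,fy=3,interpolation=2)
H=cv2.HoughCircles(cv2.medianBlur(g,5),cv2.HOUGH_GRADIENT,1,12,param1=80,param2=14,minRadius=20,maxRadius=42)
for x,y,r in (H[0][:7] if H is not None else []):
    p=(x/3+x0,y/3+y0);q=plane(i,p,.029);print(np.array(p),"r",r/3,"pos",q,"off",np.hypot(q[0]-.4857,q[1]+.1684),"gray",g[int(y),int(x)],"r exp",333*.0085/np.linalg.norm(q-ray(i,p)[0]))
```

```text
[ 82 262] outlet [ 70.4423 275.7316] tip [ 76.3202 269.6515]
[ 98.1667 264.1667] r 13.8 pos [ 0.4877 -0.1549  0.029 ] off 0.013596000360288438 gray 185 r exp 8.08459268911324
[ 95.1667 255.5   ] r 13.8 pos [ 0.4787 -0.1565  0.029 ] off 0.013844679888388037 gray 182 r exp 8.16226562512277
[ 42.5    308.1667] r 10.733334 pos [ 0.5357 -0.2159  0.029 ] off 0.06895914316709285 gray 155 r exp 7.043690954036829
[136.5    225.1667] r 6.933333 pos [ 0.4485 -0.1151  0.029 ] off 0.06505060495797024 gray 159 r exp 8.874873044545005
[ 67.5    289.8333] r 13.433333 pos [ 0.5152 -0.1881  0.029 ] off 0.0354593412631739 gray 139 r exp 7.491347793548588
[ 90.5    253.1667] r 13.8 pos [ 0.4763 -0.1604  0.029 ] off 0.01234693874494404 gray 194 r exp 8.146461424412266
[103.1667 261.8333] r 10.5 pos [ 0.4853 -0.15    0.029 ] off 0.01844550925735624 gray 176 r exp 8.157635127307389
```

Run:
```python
from h import *
for n,z in(("scene",.01),("side",.01)):
    i=arm.camera_info(n);d=cv2.absdiff(cv2.imread(f"pics/{n}0.png"),cv2.imread(f"pics/{n}8.png")).max(2)
    k,l,st,c=cv2.connectedComponentsWithStats((d>25).astype(np.uint8),connectivity=8)
    for s,cc in zip(st[1:],c[1:]):
        q=plane(i,cc,z)
        if s[4]>=5 and .38<q[0]<.8 and -.5<q[1]<.2: print(n,s.tolist(),np.round(q,3))
```

```text
scene [179, 178, 12, 44, 263] [0.631 0.199 0.01 ]
scene [259, 198, 40, 62, 741] [ 0.61  -0.123  0.01 ]
scene [181, 227, 8, 5, 19] [0.494 0.104 0.01 ]
scene [271, 257, 15, 7, 51] [ 0.504 -0.188  0.01 ]
scene [280, 264, 12, 10, 65] [ 0.489 -0.218  0.01 ]
side [273, 150, 15, 50, 391] [ 0.452 -0.446  0.01 ]
side [284, 169, 1, 9, 9] [ 0.43  -0.493  0.01 ]
side [261, 190, 11, 10, 60] [ 0.514 -0.307  0.01 ]
side [275, 202, 19, 57, 471] [ 0.477 -0.087  0.01 ]
side [264, 213, 4, 2, 5] [ 0.528 -0.172  0.01 ]
side [285, 266, 10, 6, 25] [0.494 0.106 0.01 ]
```

```bash
python3 -c "
from plant import arm
print(arm.close_job())"
```

```text
the job is handed in; nothing more can be done
None
```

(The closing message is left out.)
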